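# Park the steel scoop under its dust cover

### The job

Put the clean steel scoop away: slide it along the bench, head first, through the open mouth (the end with the yellow stripe) of the low blue dust cover, until its whole head is under the roof, and leave it lying there with the handle sticking out straight. Leave the brass blade where it lies.

Things in the scene. Friction and masses are not known exactly. Their poses are not given: they have to be found in the camera images.
- scoop_mid (a point): steel scoop, 173 mm long, 50 g, loose, flat on the bench. Point: mid-length, 6.5 mm above its underside; y axis towards the handle end, x across, z up. Head: y = -87 (tip) to -9 mm, 33 mm wide, 13 mm high. Handle: y = -9 to +87 mm, about 8 mm wide, top at most 9 mm above the bench; pinch it across x from above, fingertips close to the bench, best at y = +20 to +45 mm.
- scoop_tip (a point): front end of the scoop's head: 87 mm from scoop_mid along -y, same height and axes
- cover_mouth (a point): low blue sheet-metal tunnel screwed to the bench, one end open, with a yellow stripe across the roof there. Point: middle of the mouth, at bench level; y axis points out of the mouth, -y inward, x across, z up. Inside 64 mm wide, 26 mm high, 105 mm deep to a closed back wall, bench as floor. Roof top 30 mm up; walls 4 mm, outside them screw flanges 16 mm wide, 7 mm high.
- blade_mid (a point): brass blade, a bystander: flat, 165 x 30 mm, 10 mm high over its grip bar, loose on the bench. The point is the middle of its length, 5 mm above the bench; y along its length.

How it is judged (in metres and radians):
At the end, for the whole second after the job is handed in: The scoop lies at rest, flat on the bench (tilt under 0.2 rad, its middle less than 16 mm and its tip less than 20 mm up), with its tip at least 74 mm inside the cover's mouth and between the side walls, and in line with the tunnel within 0.3 rad (y of scoop_tip in the frame of cover_mouth between -0.115 and -0.074 m and x of scoop_tip in the frame of cover_mouth between -0.032 and 0.032 m and height (world z) of scoop_tip below 0.02 m and height (world z) of scoop_mid below 0.016 m and angle between scoop_mid's own z axis and vertical below 0.2 rad and angle between the y axis of scoop_mid and the y axis of cover_mouth, either way round below 0.3 rad and linear speed of steel_scoop below 0.02 m/s); the robot touches nothing.
It fails at once if the brass blade is moved more than 30 mm (distance of blade_mid from where it was at the start of the episode above 0.03 m).
It also fails if it takes over 34 s, if anything falls off the work surface, if the arm or the gripper's body presses on something with over 40 N, if the wrist force passes 120 N, or if a joint passes its speed limit or range.

### The arm

A 6-joint arm with a two-finger parallel gripper is mounted at the origin on a cart in front of the work surface, level with it; the furniture and walls round the work are solid. World frame = base frame: x ahead of the robot, y to its left, z up, the work surface at z = 0. Lengths are in mm, angles in rad, forces in N, time in s.
With the tool pointing down it reaches from about 375 to 825 mm from the base axis. Payload 5.5 kg.
Tool frame: the origin (TCP) lies at the very end of the fingers, on their centre line; the grasp point (between the pads) lies 19 mm behind it; z points along the fingers, y is the direction in which the jaws open and shut (so a half turn about z gives the same grasp; the last joint's range is limited). The gripper opens to 85 mm and grips with 20 to 120 N. Pads are 22 mm wide; open, the fingers measure 114 mm over their backs; the gripper's body (76 mm by 85 mm) begins 54 mm behind the grasp point. The pads swing forward as they close: fully open they stand 13 mm farther back than shut.
Start: joints at [-1.316, 0.314, -0.047, 1.21, 0, 1.571], TCP at [151.228, -580.625, 231.299] pointing down, gripper open.
Joint ranges: [-2.67, 2.67], [-0.69, 1.73], [-1.03, 1.25], [-2.08, 2.16], [-1.42, 1.45], [-3.14, 3.14]. Speed limits (rad/s): [2.39, 2.39, 3.01, 3.14, 3.14, 3.14].

### API

Orientations are given as a 3x3 rotation matrix whose columns are the frame's x, y, z axes.
In Python, from plant import * gives the robot as it stands.
- The arm moves only by the tool arm_command, never from a script. Its argument "commands" is a list of rows, each an object of numbers: "x", "y", "z": the shift along the world's x, y, z each as a share of 0.025 m, from -1 to 1; "wx", "wy", "wz": the turn, a rotation vector about the world's x, y, z each as a share of 0.12 rad, from -1 to 1; "hand": the opening, from -1 (shut) to 1 (fully open), so that 0 is half open. A call has exactly 10 rows; each row shifts and turns the pose as measured when the row begins; what a row does not reach is not made up. A row lasts 1/10 s, in which the tool goes at most 50 mm and 8.59 degrees, less where a joint would pass 70% of its speed; a pose out of reach is approached as far as the arm can. A call with a number of a shift or a turn outside -1 to 1 is refused whole. A call with a gripper value outside its range is refused whole. The fingers move at their own pace and stop on an object; "newtons" is the grip in N (left out, the last holds). Time passes only in rows, so rows that do not move let the fingers close, or fill a call up. It gives the time, the measured TCP pose, the force and the opening at its end, in the units of the state.
- sense(): the state, without advancing time (a new reading comes with each control period).
- snapshot(name): name is "scene" or "top"; returns the picture (480x640x3 uint8, blue, green, red); there is no depth.
- calibration(name): a dict with "fx", "fy", "cx", "cy" (pixels), "pose" (4x4, takes a point from camera to world coordinates). Camera axes: x right, y down, z forward; pixel columns grow to the right and rows downward; lengths in mm; the calibration is good to about 2 mm. A picture is of the moment at which its call begins. calibration takes no time and is no camera call.
- hand_in(): hands the job in, once; it reports no verdict.
The state is a dict: "clock": time; "qpos": joint angles; "qvel": joint speeds; "tau": joint torques, N m; "eef_pos": TCP position; "ee_rot": TCP orientation; "contact_force": force on the tool from outside, world axes, zero at the start; "moment": the same for the moment, N m; "gripper_width": opening from 0.0 (shut) to 1.0 (fully open).
Only numpy, scipy, OpenCV 4.12 (cv2) and the standard library are available. Lean on these libraries where they do the work, as an engineer would, in place of code of your own. Each camera call takes 0.05 s, during which the arm holds its last target.

## Working session

There is one attempt and no reset: what is moved stays moved. The work goes in short steps, Python scripts to look and compute and a tool call to move; the robot and the scene stay as the last step left them, time stands still between calls to the robot, and variables do not carry over. Pictures are saved under pics/ and viewed, and the job is handed in when it is done.

Besides the shell and the picture viewer there is one more tool, called after "Request:" by a JSON object that holds its "api" and its "payload", one argument or row to a line. arm_command: Moves the arm, as the interface text tells. Its arguments: {"type":"object","properties":{"commands":{"type":"array"},"newtons":{"type":"number"}},"required":["commands"]}

```bash
mkdir -p pics; python3 - <<'E'
from plant import *
import cv2
for n in("scene","top"):
    cv2.imwrite(f"pics/{n}0.png",snapshot(n)); c=calibration(n); print(n,c)
s=sense();print(s["clock"],s["eef_pos"],s["ee_rot"],s["gripper_width"])
E
```

```text
scene {'fx': 487.8478214251298, 'fy': 487.8478214251298, 'cx': 309.2942024489706, 'cy': 241.49855526984953, 'pose': array([[-5.91789276e-01, -4.58946080e-01,  6.62686916e-01,
        -1.51240793e+02],
       [-8.06071205e-01,  3.30919633e-01, -4.90654062e-01,
         5.96418570e+02],
       [ 5.88764759e-03, -8.24536653e-01, -5.65777910e-01,
         5.98737947e+02],
       [ 0.00000000e+00,  0.00000000e+00,  0.00000000e+00,
         1.00000000e+00]])}
top {'fx': 570.6926128494341, 'fy': 570.6926128494341, 'cx': 315.4186433650201, 'cy': 246.84014621017005, 'pose': array([[-2.51458942e-02, -9.88371549e-01,  1.49964549e-01,
         3.51440515e+02],
       [-9.99531773e-01,  2.74735941e-02,  1.34698406e-02,
         8.83660374e+01],
       [-1.74332724e-02, -1.49555621e-01, -9.88599614e-01,
         1.02073604e+03],
       [ 0.00000000e+00,  0.00000000e+00,  0.00000000e+00,
         1.00000000e+00]])}
0.1 [ 151.07917488 -580.11766866  230.52710741] [[ 9.67730806e-01  2.51985970e-01 -3.97706928e-04]
 [ 2.51986284e-01 -9.67729635e-01  1.50510812e-03]
 [-5.60664991e-06 -1.55675619e-03 -9.99998788e-01]] 1.0003791018954011
```

View pics/scene0.png

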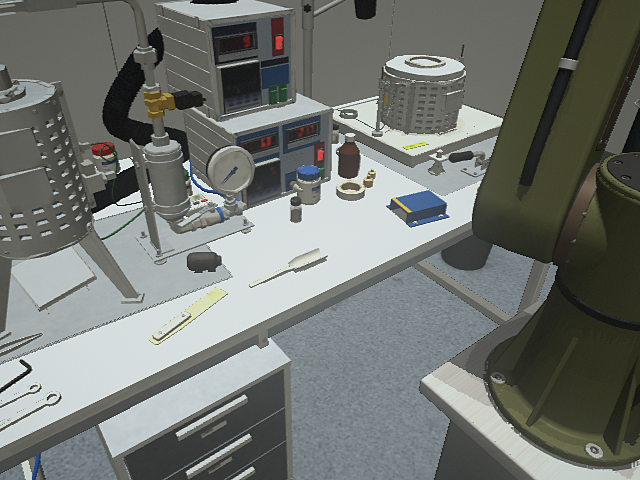

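View pics/top0.png

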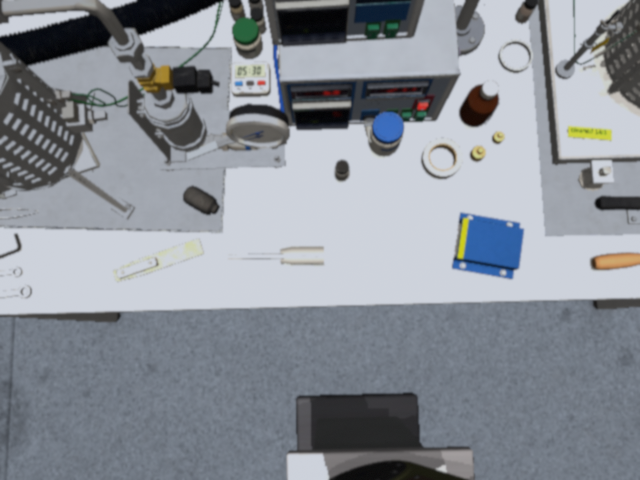

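The top view shows the scoop lying left to right, with the handle at u≈230–283 and the head at u≈283–323, v≈256. The cover is at about (488,245) with its yellow mouth facing left at u≈461. The brass blade is at about (158,260). I'll zoom in to measure.

```bash
cat > h.py <<'E'
import numpy as np
from plant import *
def ray(n,u,v,z):
    c=calibration(n);P=c["pose"]
    d=P[:3,:3]@np.array([(u-c["cx"])/c["fx"],(v-c["cy"])/c["fy"],1.]);o=P[:3,3]
    return o+d*(z-o[2])/d[2]
def px(n,p):
    c=calibration(n);P=c["pose"];q=P[:3,:3].T@(np.array(p)-P[:3,3])
    return np.array([c["cx"]+c["fx"]*q[0]/q[2],c["cy"]+c["fy"]*q[1]/q[2]])
E
python3 - <<'E'
import cv2,numpy as np
t=cv2.imread("pics/top0.png");s=cv2.imread("pics/scene0.png")
a=cv2.resize(t[200:290,220:340],None,fx=6,fy=6,interpolation=cv2.INTER_CUBIC)
cv2.imwrite("pics/z1.png",a)
cv2.imwrite("pics/z2.png",cv2.resize(t[200:290,440:540],None,fx=6,fy=6,interpolation=cv2.INTER_CUBIC))
cv2.imwrite("pics/z3.png",cv2.resize(s[235:300,240:340],None,fx=8,fy=8,interpolation=cv2.INTER_CUBIC))
cv2.imwrite("pics/z4.png",cv2.resize(s[180:235,380:460],None,fx=8,fy=8,interpolation=cv2.INTER_CUBIC))
E
```

```text
(no output)
```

View pics/z1.png

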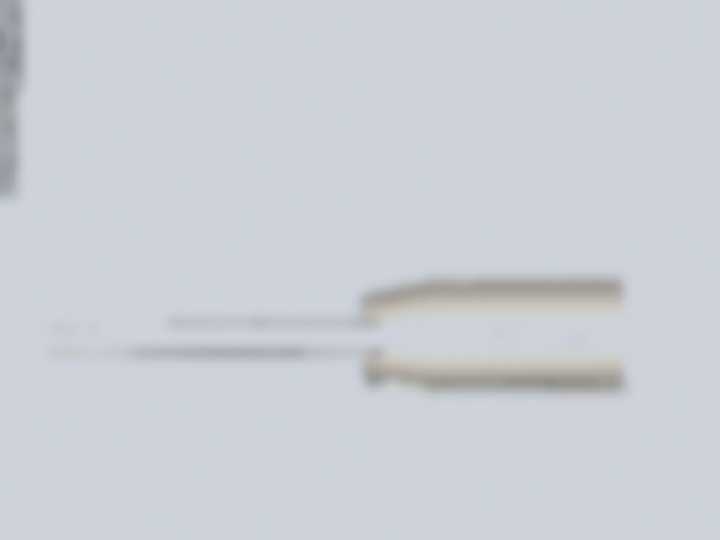

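View pics/z2.png

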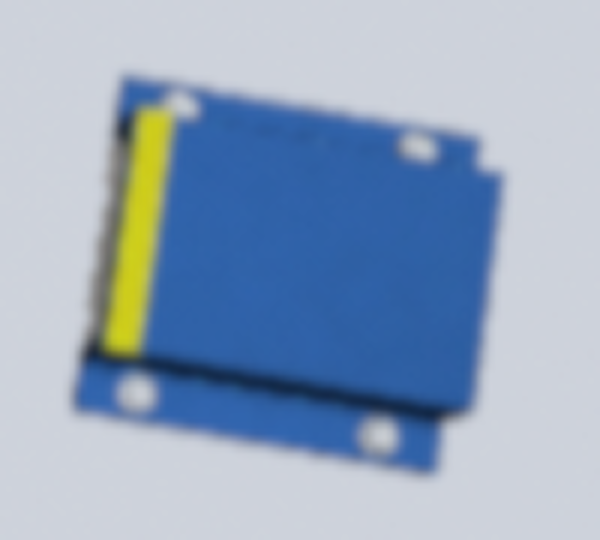

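View pics/z3.png

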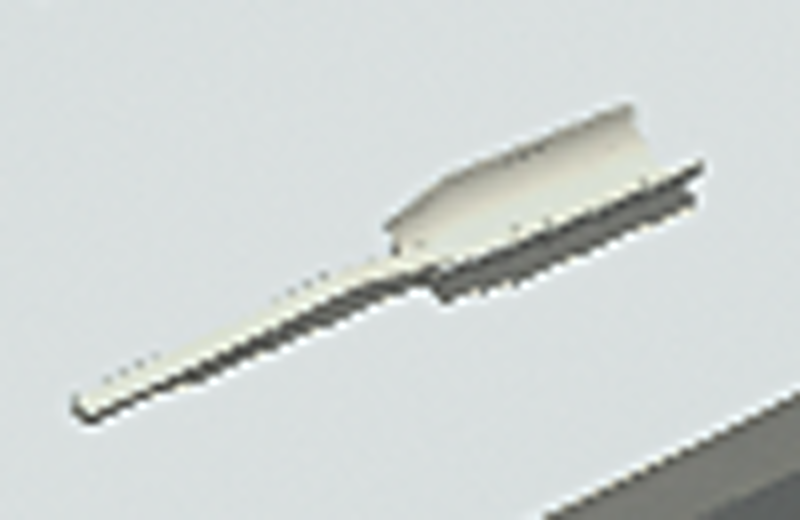

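View pics/z4.png

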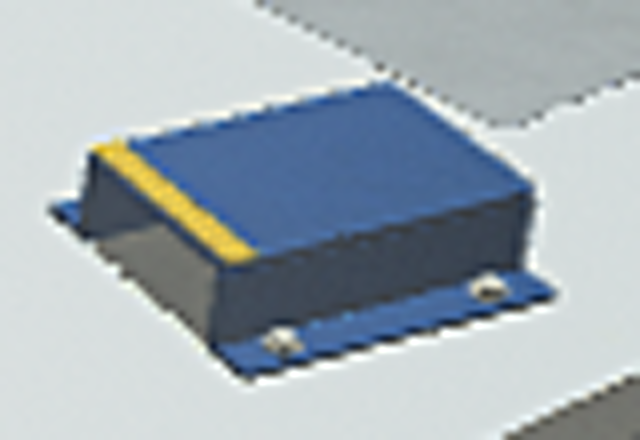

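```bash
python3 - <<'E'
from h import *
np.set_printoptions(precision=1,suppress=True)
R=lambda n,u,v,z:ray(n,u,v,z)
fl,fr=R("top",462.8,218,30),R("top",457.2,259.2,30); bl,br=R("top",523.8,228.8,30),R("top",518.8,268.7,30)
print("cov top",fl,fr,bl,br,np.linalg.norm(fl-fr),np.linalg.norm(fl-bl))
m=(fl+fr)/2;b=(bl+br)/2;d=(b-m)/np.linalg.norm(b-m);print("mouth",m,d,np.arctan2(d[1],d[0]), np.arctan2(*(fl-fr)[[1,0]]))
g=[R("scene",391.5,198.75,30),R("scene",380+225/8,180+263/8,30)];g2=[R("scene",380+390/8,180+83/8,30),R("scene",380+532/8,180+187/8,30)]
print("scene",g,sum(g)/2,sum(g2)/2)
print("flange top",R("top",440+122/6,200+75/6,7),R("top",440+75/6,200+410/6,7),R("top",440+437/6,200+472/6,7),R("top",440+480/6,200+137/6,7))
# scoop
print("tip corners",R("top",220+622/6,200+280/6,12),R("top",220+622/6,200+388/6,12),"neck",R("top",220+365/6,200+300/6,12),R("top",220+365/6,200+382/6,12))
print("handle edges near neck",R("top",220+350/6,200+322/6,8),R("top",220+350/6,200+352/6,8),"far",R("top",220+180/6,200+322/6,8),R("top",220+180/6,200+352/6,8), "end",R("top",228,200+340/6,5))
print("scene tips",R("scene",240+630/8,235+105/8,13),R("scene",240+702/8,235+165/8,13),"end",R("scene",240+75/8,235+400/8,5),R("scene",240+95/8,235+412/8,5))
bl=[(115,273),(203,245)]
E
```

```text
cov top [ 545.9 -159.    30. ] [ 473.1 -144.6   30. ] [ 523.6 -264.2   30. ] [ 453.6 -250.    30. ] 74.1968303673425 107.54150538265453
mouth [ 509.5 -151.8   30. ] [-0.2 -1.   0. ] -1.7669281666732892 -0.1948433336412849
scene [array([ 545.3, -160.5,   30. ]), array([ 476.5, -145.5,   30. ])] [ 510.9 -153.    30. ] [ 488.3 -256.6   30. ]
flange top [ 560.6 -160.9    7. ] [ 459.8 -140.7    7. ] [ 438.5 -245.9    7. ] [ 538.6 -266.4    7. ]
tip corners [504.4  87.4  12. ] [472.   88.2  12. ] neck [500.5 164.1  12. ] [475.9 164.5  12. ]
handle edges near neck [494.5 169.    8. ] [485.5 169.1   8. ] far [495.9 219.9   8. ] [486.9 220.    8. ] end [492. 260.   5.]
scene tips [503.7  86.9  13. ] [471.8  88.1  13. ] end [493.  260.5   5. ] [486.4 258.9   5. ]
```

Both views agree to about 2 mm:
- **Scoop:** tip at (488, 88), handle end at (490.5, 260), so it lies almost along world y.
- **Mouth:** at (510, −152), inward direction (−0.198, −0.98), heading −1.77 rad.
- **Grasp:** I'll take it at (490.5, 212) with the jaw axis along world x.

Request:
{"api": "arm_command", "payload": {
  "commands": [
    {"x": 1, "y": 1, "wz": 1, "hand": 0},
    {"x": 1, "y": 1, "wz": 1, "hand": 0},
    {"x": 1, "y": 1, "wz": 1, "hand": 0},
    {"x": 1, "y": 1, "wz": 1, "hand": 0},
    {"x": 1, "y": 1, "wz": 1, "hand": 0},
    {"x": 1, "y": 1, "wz": 1, "hand": 0},
    {"x": 1, "y": 1, "wz": 1, "hand": 0},
    {"x": 1, "y": 1, "wz": 1, "hand": 0},
    {"x": 1, "y": 1, "wz": 1, "hand": 0},
    {"x": 1, "y": 1, "wz": 1, "hand": 0}
  ],
  "newtons": 40
}}

```text
schema error: expected keys x, y, z, wx, wy, wz, hand
```

Request:
{"api": "arm_command", "payload": {
  "commands": [
    {"x": 1, "y": 1, "z": 0, "wx": 0, "wy": 0, "wz": 1, "hand": 0},
    {"x": 1, "y": 1, "z": 0, "wx": 0, "wy": 0, "wz": 1, "hand": 0},
    {"x": 1, "y": 1, "z": 0, "wx": 0, "wy": 0, "wz": 1, "hand": 0},
    {"x": 1, "y": 1, "z": 0, "wx": 0, "wy": 0, "wz": 1, "hand": 0},
    {"x": 1, "y": 1, "z": 0, "wx": 0, "wy": 0, "wz": 1, "hand": 0},
    {"x": 1, "y": 1, "z": 0, "wx": 0, "wy": 0, "wz": 1, "hand": 0},
    {"x": 1, "y": 1, "z": 0, "wx": 0, "wy": 0, "wz": 1, "hand": 0},
    {"x": 1, "y": 1, "z": 0, "wx": 0, "wy": 0, "wz": 1, "hand": 0},
    {"x": 1, "y": 1, "z": 0, "wx": 0, "wy": 0, "wz": 1, "hand": 0},
    {"x": 1, "y": 1, "z": 0, "wx": 0, "wy": 0, "wz": 1, "hand": 0}
  ],
  "newtons": 40
}}

```text
clock: 1.1
eef_pos: [404.0, -320.8, 225.8]
ee_rot: [[0.077, 0.997, -0.008], [0.997, -0.077, 0.002], [0.001, -0.008, -1.0]]
contact_force: [-0.1, -0.9, -0.4]
gripper_width: 0.499
```

Request:
{"api": "arm_command", "payload": {
  "commands": [
    {"x": 0.3, "y": 1, "z": -0.2, "wx": 0, "wy": 0, "wz": 0.2, "hand": 0},
    {"x": 0.3, "y": 1, "z": -0.2, "wx": 0, "wy": 0, "wz": 0.2, "hand": 0},
    {"x": 0.3, "y": 1, "z": -0.2, "wx": 0, "wy": 0, "wz": 0.1, "hand": 0},
    {"x": 0.3, "y": 1, "z": -0.2, "wx": 0, "wy": 0, "wz": 0, "hand": 0},
    {"x": 0.3, "y": 1, "z": -0.2, "wx": 0, "wy": 0, "wz": 0, "hand": 0},
    {"x": 0.3, "y": 1, "z": -0.2, "wx": 0, "wy": 0, "wz": 0, "hand": 0},
    {"x": 0.3, "y": 1, "z": -0.2, "wx": 0, "wy": 0, "wz": 0, "hand": 0},
    {"x": 0.3, "y": 1, "z": -0.2, "wx": 0, "wy": 0, "wz": 0, "hand": 0},
    {"x": 0.3, "y": 1, "z": -0.2, "wx": 0, "wy": 0, "wz": 0, "hand": 0},
    {"x": 0.3, "y": 1, "z": -0.2, "wx": 0, "wy": 0, "wz": 0, "hand": 0}
  ]
}}

```text
clock: 2.1
eef_pos: [481.3, -58.6, 171.3]
ee_rot: [[0.009, 1.0, -0.011], [1.0, -0.008, 0.003], [0.003, -0.011, -1.0]]
contact_force: [1.0, 0.1, 0.8]
gripper_width: 0.497
```

Request:
{"api": "arm_command", "payload": {
  "commands": [
    {"x": 0, "y": 1, "z": -0.2, "wx": 0, "wy": 0, "wz": 0, "hand": 0},
    {"x": 0, "y": 1, "z": -0.2, "wx": 0, "wy": 0, "wz": 0, "hand": 0},
    {"x": 0, "y": 1, "z": -0.2, "wx": 0, "wy": 0, "wz": 0, "hand": 0},
    {"x": 0, "y": 1, "z": -0.2, "wx": 0, "wy": 0, "wz": 0, "hand": 0},
    {"x": 0, "y": 1, "z": -0.2, "wx": 0, "wy": 0, "wz": 0, "hand": 0},
    {"x": 0, "y": 1, "z": -0.2, "wx": 0, "wy": 0, "wz": 0, "hand": 0},
    {"x": 0, "y": 1, "z": -0.2, "wx": 0, "wy": 0, "wz": 0, "hand": 0},
    {"x": 0, "y": 1, "z": -0.2, "wx": 0, "wy": 0, "wz": 0, "hand": 0},
    {"x": 0, "y": 1, "z": -0.2, "wx": 0, "wy": 0, "wz": 0, "hand": 0},
    {"x": 0, "y": 0.5, "z": -0.2, "wx": 0, "wy": 0, "wz": 0, "hand": 0}
  ]
}}

```text
clock: 3.1
eef_pos: [478.3, 189.8, 116.1]
ee_rot: [[0.006, 1.0, -0.016], [1.0, -0.006, 0.002], [0.002, -0.016, -1.0]]
contact_force: [-0.3, -0.5, -0.3]
gripper_width: 0.498
```

Request:
{"api": "arm_command", "payload": {
  "commands": [
    {"x": 0.25, "y": 0.45, "z": -0.4, "wx": 0, "wy": -0.13, "wz": -0.05, "hand": 0},
    {"x": 0.25, "y": 0.45, "z": -0.4, "wx": 0, "wy": 0, "wz": 0, "hand": 0},
    {"x": 0, "y": 0, "z": -0.4, "wx": 0, "wy": 0, "wz": 0, "hand": 0},
    {"x": 0, "y": 0, "z": -0.4, "wx": 0, "wy": 0, "wz": 0, "hand": 0},
    {"x": 0, "y": 0, "z": -0.4, "wx": 0, "wy": 0, "wz": 0, "hand": 0},
    {"x": 0, "y": 0, "z": -0.4, "wx": 0, "wy": 0, "wz": 0, "hand": 0},
    {"x": 0, "y": 0, "z": -0.4, "wx": 0, "wy": 0, "wz": 0, "hand": 0},
    {"x": 0, "y": 0, "z": -0.3, "wx": 0, "wy": 0, "wz": 0, "hand": 0},
    {"x": 0, "y": 0, "z": 0, "wx": 0, "wy": 0, "wz": 0, "hand": 0},
    {"x": 0, "y": 0, "z": 0, "wx": 0, "wy": 0, "wz": 0, "hand": 0}
  ]
}}

```text
clock: 4.1
eef_pos: [489.2, 210.5, 30.4]
ee_rot: [[0.013, 1.0, -0.006], [1.0, -0.013, -0.002], [-0.002, -0.006, -1.0]]
contact_force: [-0.0, -0.2, 0.4]
gripper_width: 0.501
```

```bash
python3 - <<'E'
from h import *
import cv2
s=snapshot("scene");cv2.imwrite("pics/z5.png",cv2.resize(s[200:310,210:350],None,fx=5,fy=5,interpolation=cv2.INTER_CUBIC))
q=sense();print(q["eef_pos"],q["ee_rot"])
E
```

```text
[489.1659273  210.49780987  30.46027538] [[ 0.01323575  0.9998955  -0.00581458]
 [ 0.99991097 -0.01324534 -0.00161351]
 [-0.00169036 -0.0057927  -0.99998179]]
```

View pics/z5.png

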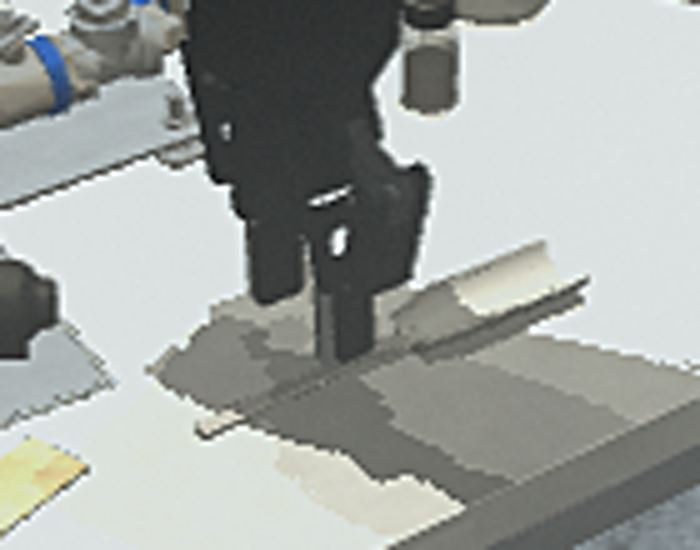

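The fingers straddle the handle, which runs between them from about (205,430) to (400,340) in the zoomed picture. Next I lower and close.

Request:
{"api": "arm_command", "payload": {
  "commands": [
    {"x": 0.05, "y": 0.05, "z": -0.3, "wx": 0, "wy": 0, "wz": 0, "hand": 0},
    {"x": 0, "y": 0, "z": -0.3, "wx": 0, "wy": 0, "wz": 0, "hand": 0},
    {"x": 0, "y": 0, "z": -0.3, "wx": 0, "wy": 0, "wz": 0, "hand": 0},
    {"x": 0, "y": 0, "z": -0.1, "wx": 0, "wy": 0, "wz": 0, "hand": 0},
    {"x": 0, "y": 0, "z": 0, "wx": 0, "wy": 0, "wz": 0, "hand": -0.5},
    {"x": 0, "y": 0, "z": 0, "wx": 0, "wy": 0, "wz": 0, "hand": -0.5},
    {"x": 0, "y": 0, "z": 0, "wx": 0, "wy": 0, "wz": 0, "hand": -0.5},
    {"x": 0, "y": 0, "z": 0, "wx": 0, "wy": 0, "wz": 0, "hand": -0.5},
    {"x": 0, "y": 0, "z": 0, "wx": 0, "wy": 0, "wz": 0, "hand": -0.5},
    {"x": 0, "y": 0, "z": 0, "wx": 0, "wy": 0, "wz": 0, "hand": -0.5}
  ]
}}

```text
clock: 5.15
eef_pos: [491.8, 212.6, 4.8]
ee_rot: [[0.013, 1.0, -0.003], [1.0, -0.013, -0.0], [-0.0, -0.003, -1.0]]
contact_force: [0.0, 0.2, -0.5]
gripper_width: 0.25
```

Request:
{"api": "arm_command", "payload": {
  "commands": [
    {"x": -0.04, "y": 0, "z": -0.08, "wx": 0, "wy": 0, "wz": 0, "hand": -0.5},
    {"x": 0, "y": 0, "z": 0, "wx": 0, "wy": 0, "wz": 0, "hand": -1},
    {"x": 0, "y": 0, "z": 0, "wx": 0, "wy": 0, "wz": 0, "hand": -1},
    {"x": 0, "y": 0, "z": 0, "wx": 0, "wy": 0, "wz": 0, "hand": -1},
    {"x": 0, "y": 0, "z": 0, "wx": 0, "wy": 0, "wz": 0, "hand": -1},
    {"x": 0, "y": 0, "z": 0, "wx": 0, "wy": 0, "wz": 0, "hand": -1},
    {"x": 0, "y": 0, "z": 0, "wx": 0, "wy": 0, "wz": 0, "hand": -1},
    {"x": 0, "y": 0, "z": 0, "wx": 0, "wy": 0, "wz": 0, "hand": -1},
    {"x": 0, "y": 0, "z": 0, "wx": 0, "wy": 0, "wz": 0, "hand": -1},
    {"x": 0, "y": 0, "z": 0, "wx": 0, "wy": 0, "wz": 0, "hand": -1}
  ]
}}

```text
clock: 6.15
eef_pos: [491.1, 212.7, 3.0]
ee_rot: [[0.013, 1.0, -0.002], [1.0, -0.013, -0.0], [-0.0, -0.002, -1.0]]
contact_force: [0.4, 0.1, 0.7]
gripper_width: 0.073
```

The opening stopped at 0.073 (about 6 mm), so the handle is held. Now I carry it in small steps to a pose lined up about 30 mm outside the mouth.

Request:
{"api": "arm_command", "payload": {
  "commands": [
    {"x": 0, "y": 0, "z": 0.08, "wx": 0, "wy": 0, "wz": 0, "hand": -1},
    {"x": 0.1, "y": -0.4, "z": 0.02, "wx": 0, "wy": 0, "wz": -0.08, "hand": -1},
    {"x": 0.1, "y": -0.4, "z": 0.02, "wx": 0, "wy": 0, "wz": -0.08, "hand": -1},
    {"x": 0.1, "y": -0.4, "z": 0.02, "wx": 0, "wy": 0, "wz": -0.08, "hand": -1},
    {"x": 0.1, "y": -0.4, "z": 0.02, "wx": 0, "wy": 0, "wz": -0.08, "hand": -1},
    {"x": 0.1, "y": -0.4, "z": 0.02, "wx": 0, "wy": 0, "wz": -0.08, "hand": -1},
    {"x": 0.1, "y": -0.4, "z": 0.02, "wx": 0, "wy": 0, "wz": -0.08, "hand": -1},
    {"x": 0.1, "y": -0.4, "z": 0.02, "wx": 0, "wy": 0, "wz": -0.08, "hand": -1},
    {"x": 0.1, "y": -0.4, "z": 0.02, "wx": 0, "wy": 0, "wz": -0.08, "hand": -1},
    {"x": 0.1, "y": -0.4, "z": 0.02, "wx": 0, "wy": 0, "wz": -0.08, "hand": -1}
  ]
}}

```text
clock: 7.15
eef_pos: [514.9, 114.4, 9.7]
ee_rot: [[0.107, 0.994, -0.003], [0.994, -0.107, -0.0], [-0.001, -0.003, -1.0]]
contact_force: [-0.1, -0.5, -1.3]
gripper_width: 0.074
```

Request:
{"api": "arm_command", "payload": {
  "commands": [
    {"x": 0.1, "y": -0.5, "z": -0.02, "wx": 0, "wy": 0, "wz": -0.09, "hand": -1},
    {"x": 0.1, "y": -0.5, "z": -0.02, "wx": 0, "wy": 0, "wz": -0.09, "hand": -1},
    {"x": 0.1, "y": -0.5, "z": -0.02, "wx": 0, "wy": 0, "wz": -0.09, "hand": -1},
    {"x": 0.1, "y": -0.5, "z": -0.02, "wx": 0, "wy": 0, "wz": -0.09, "hand": -1},
    {"x": 0.1, "y": -0.5, "z": -0.02, "wx": 0, "wy": 0, "wz": -0.09, "hand": -1},
    {"x": 0.1, "y": -0.5, "z": -0.02, "wx": 0, "wy": 0, "wz": -0.09, "hand": -1},
    {"x": 0.1, "y": -0.5, "z": -0.02, "wx": 0, "wy": 0, "wz": -0.09, "hand": -1},
    {"x": 0.1, "y": -0.5, "z": -0.02, "wx": 0, "wy": 0, "wz": -0.09, "hand": -1},
    {"x": 0.1, "y": -0.3, "z": 0, "wx": 0, "wy": 0, "wz": 0, "hand": -1},
    {"x": 0, "y": 0, "z": 0, "wx": 0, "wy": 0, "wz": 0, "hand": -1}
  ]
}}

```text
clock: 8.15
eef_pos: [539.6, -4.7, 5.3]
ee_rot: [[0.203, 0.979, -0.003], [0.979, -0.203, -0.0], [-0.001, -0.003, -1.0]]
contact_force: [-0.2, 0.7, -1.4]
gripper_width: 0.077
```

```bash
python3 - <<'E'
from h import *
import cv2
s=snapshot("scene");cv2.imwrite("pics/z6.png",cv2.resize(s[150:290,290:470],None,fx=4,fy=4,interpolation=cv2.INTER_CUBIC))
s=snapshot("top");cv2.imwrite("pics/z7.png",cv2.resize(s[170:300,340:530],None,fx=4,fy=4,interpolation=cv2.INTER_CUBIC))
E
```

```text
(no output)
```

View pics/z6.png

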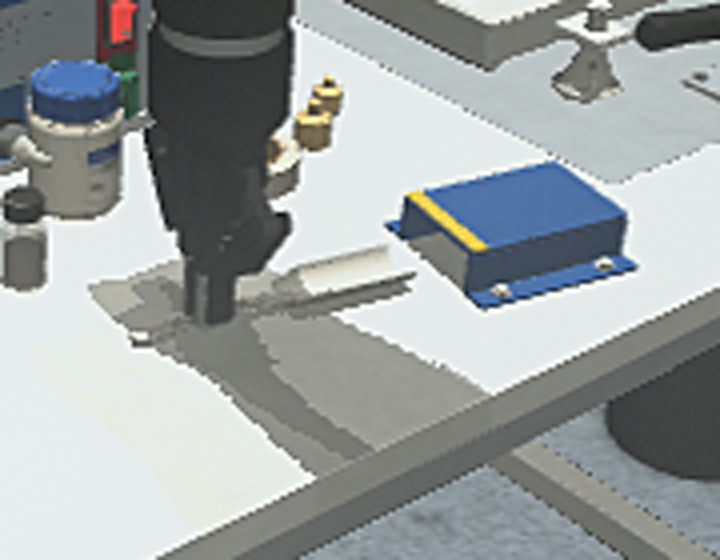

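View pics/z7.png

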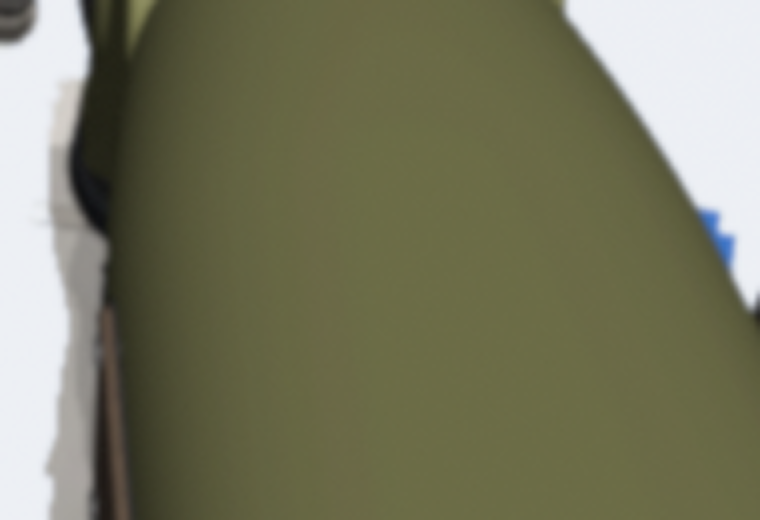

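The top view is blocked by the arm. The scene view shows the scoop still held, with its tip corners at zoomed (388,247) and (415,273), pointing at the mouth. I'll measure the alignment.

```bash
python3 - <<'E'
from h import *
np.set_printoptions(precision=1,suppress=True)
d=np.array([-.198,-.98]);n=np.array([.98,-.198]);m=np.array([510,-152.3])
for nm,u,v,z in[("tipL",388,247,15),("tipR",415,273,15),("end",142,340,6),("mouthL",403,196,30),("mouthR",480,247,30)]:
    p=ray("scene",290+u/4,150+v/4,z);r=p[:2]-m;print(nm,p,"along",r@d,"across",r@n)
t=np.array([539.6,-4.7])-m;print(t@d,t@n)
E
```

```text
tipL [ 525.4 -128.7   15. ] along -26.123059242119243 across 10.38093631655831
tipR [ 495.4 -121.2   15. ] along -27.602685069290768 across -20.446729476374514
end [542.5  38.7   6. ] along -193.61663592397568 across -5.925650996165387
mouthL [ 545.4 -158.2   30. ] along -1.2455895759420972 across 35.88995033593619
mouthR [ 477.5 -152.5   30. ] along 6.6567166827047535 across -31.83898988460707
-150.50880000000004 -0.21679999999998545
```

Along the tunnel, the tip is about 27 mm outside. Across it is within 5 mm, where the clearance is ±15 mm. Inserting.

Request:
{"api": "arm_command", "payload": {
  "commands": [
    {"x": -0.02, "y": -0.3, "z": 0, "wx": 0, "wy": 0, "wz": 0, "hand": -1},
    {"x": -0.04, "y": -0.3, "z": 0, "wx": 0, "wy": 0, "wz": 0, "hand": -1},
    {"x": -0.06, "y": -0.3, "z": 0, "wx": 0, "wy": 0, "wz": 0, "hand": -1},
    {"x": -0.06, "y": -0.3, "z": 0, "wx": 0, "wy": 0, "wz": 0, "hand": -1},
    {"x": -0.06, "y": -0.3, "z": 0, "wx": 0, "wy": 0, "wz": 0, "hand": -1},
    {"x": -0.06, "y": -0.3, "z": 0, "wx": 0, "wy": 0, "wz": 0, "hand": -1},
    {"x": -0.06, "y": -0.3, "z": 0, "wx": 0, "wy": 0, "wz": 0, "hand": -1},
    {"x": -0.06, "y": -0.3, "z": 0, "wx": 0, "wy": 0, "wz": 0, "hand": -1},
    {"x": -0.06, "y": -0.3, "z": 0, "wx": 0, "wy": 0, "wz": 0, "hand": -1},
    {"x": 0, "y": 0, "z": 0, "wx": 0, "wy": 0, "wz": 0, "hand": -1}
  ]
}}

```text
clock: 9.25
eef_pos: [525.3, -76.2, 5.3]
ee_rot: [[0.2, 0.98, -0.004], [0.98, -0.2, -0.0], [-0.001, -0.004, -1.0]]
contact_force: [1.0, 0.0, -0.4]
gripper_width: 0.075
```

```bash
python3 - <<'E'
from h import *
import cv2
s=snapshot("scene");cv2.imwrite("pics/z8.png",cv2.resize(s[150:290,320:470],None,fx=5,fy=4.28,interpolation=cv2.INTER_CUBIC))
q=sense();r=q["eef_pos"][:2]-[510,-152.3];print(q["eef_pos"],r@[-.198,-.98],r@[.98,-.198])
E
```

```text
[525.43334126 -75.75039713   5.27687303] -78.07441238535469 -0.03214693854505274
```

View pics/z8.png

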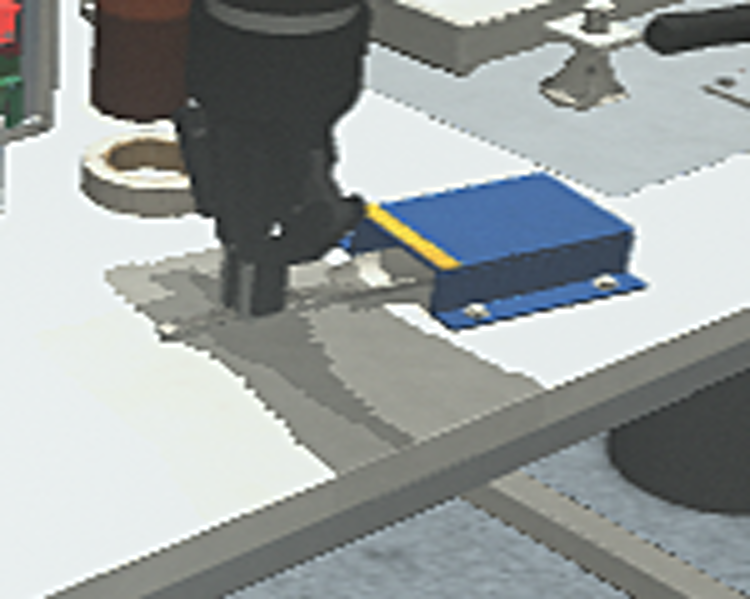

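The head is entering the mouth freely, with no contact force. I go about 43 mm further and then lower it.

Request:
{"api": "arm_command", "payload": {
  "commands": [
    {"x": 0, "y": -0.2, "z": 0, "wx": 0, "wy": 0, "wz": 0, "hand": -1},
    {"x": 0, "y": -0.25, "z": 0, "wx": 0, "wy": 0, "wz": 0, "hand": -1},
    {"x": -0.06, "y": -0.25, "z": 0, "wx": 0, "wy": 0, "wz": 0, "hand": -1},
    {"x": -0.06, "y": -0.25, "z": 0, "wx": 0, "wy": 0, "wz": 0, "hand": -1},
    {"x": -0.05, "y": -0.25, "z": 0, "wx": 0, "wy": 0, "wz": 0, "hand": -1},
    {"x": -0.05, "y": -0.25, "z": 0, "wx": 0, "wy": 0, "wz": 0, "hand": -1},
    {"x": -0.05, "y": -0.2, "z": 0, "wx": 0, "wy": 0, "wz": 0, "hand": -1},
    {"x": 0, "y": 0, "z": 0, "wx": 0, "wy": 0, "wz": 0, "hand": -1},
    {"x": 0, "y": 0, "z": -0.06, "wx": 0, "wy": 0, "wz": 0, "hand": -1},
    {"x": 0, "y": 0, "z": 0, "wx": 0, "wy": 0, "wz": 0, "hand": -1}
  ]
}}

```text
clock: 10.3
eef_pos: [518.2, -120.4, 3.7]
ee_rot: [[0.199, 0.98, -0.003], [0.98, -0.199, 0.0], [-0.0, -0.003, -1.0]]
contact_force: [-0.0, 0.9, -0.4]
gripper_width: 0.073
```

```bash
python3 - <<'E'
from h import *
import cv2
s=snapshot("scene");cv2.imwrite("pics/z9.png",cv2.resize(s[150:290,320:470],None,fx=5,fy=4.28,interpolation=cv2.INTER_CUBIC))
q=sense();r=q["eef_pos"][:2]-[510,-152.3];print(q["eef_pos"],r@[-.198,-.98],r@[.98,-.198])
E
```

```text
[ 518.23267699 -120.3461152     3.74107916] -32.944877150303476 1.7411542558910809
```

View pics/z9.png

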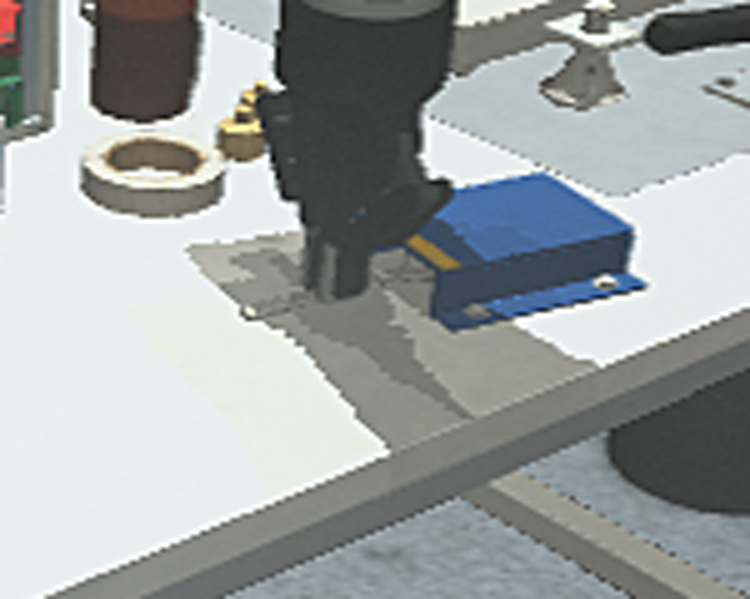

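TCP is 33 mm outside the mouth, so the tip should be about 92 mm inside. I release and lift straight up.

Request:
{"api": "arm_command", "payload": {
  "commands": [
    {"x": 0, "y": 0, "z": -0.03, "wx": 0, "wy": 0, "wz": 0, "hand": -1},
    {"x": 0, "y": 0, "z": 0, "wx": 0, "wy": 0, "wz": 0, "hand": -0.8},
    {"x": 0, "y": 0, "z": 0, "wx": 0, "wy": 0, "wz": 0, "hand": -0.7},
    {"x": 0, "y": 0, "z": 0, "wx": 0, "wy": 0, "wz": 0, "hand": -0.5},
    {"x": 0, "y": 0, "z": 0, "wx": 0, "wy": 0, "wz": 0, "hand": -0.3},
    {"x": 0, "y": 0, "z": 0, "wx": 0, "wy": 0, "wz": 0, "hand": -0.3},
    {"x": 0, "y": 0, "z": 0, "wx": 0, "wy": 0, "wz": 0, "hand": -0.3},
    {"x": 0, "y": 0, "z": 0.1, "wx": 0, "wy": 0, "wz": 0, "hand": -0.3},
    {"x": 0, "y": 0, "z": 0.3, "wx": 0, "wy": 0, "wz": 0, "hand": -0.3},
    {"x": 0, "y": 0, "z": 0.6, "wx": 0, "wy": 0, "wz": 0, "hand": -0.3}
  ]
}}

```text
clock: 11.35
eef_pos: [517.0, -119.3, 27.7]
ee_rot: [[0.198, 0.98, -0.006], [0.98, -0.198, 0.001], [-0.0, -0.007, -1.0]]
contact_force: [-0.0, 0.4, -0.4]
gripper_width: 0.353
```

Request:
{"api": "arm_command", "payload": {
  "commands": [
    {"x": 0, "y": 0, "z": 1, "wx": 0, "wy": 0, "wz": 0, "hand": -0.3},
    {"x": 0, "y": 0, "z": 1, "wx": 0, "wy": 0, "wz": 0, "hand": -0.3},
    {"x": 0, "y": 0, "z": 1, "wx": 0, "wy": 0, "wz": 0, "hand": -0.3},
    {"x": 0, "y": 1, "z": 1, "wx": 0, "wy": 0, "wz": 0, "hand": -0.3},
    {"x": 0, "y": 1, "z": 1, "wx": 0, "wy": 0, "wz": 0, "hand": -0.3},
    {"x": 0, "y": 1, "z": 1, "wx": 0, "wy": 0, "wz": 0, "hand": -0.3},
    {"x": 0, "y": 1, "z": 1, "wx": 0, "wy": 0, "wz": 0, "hand": -0.3},
    {"x": 0, "y": 1, "z": 1, "wx": 0, "wy": 0, "wz": 0, "hand": -0.3},
    {"x": 0, "y": 1, "z": 0, "wx": 0, "wy": 0, "wz": 0, "hand": -0.3},
    {"x": 0, "y": 1, "z": 0, "wx": 0, "wy": 0, "wz": 0, "hand": -0.3}
  ]
}}

```text
clock: 12.35
eef_pos: [516.6, 59.2, 245.3]
ee_rot: [[0.205, 0.979, 0.003], [0.979, -0.205, 0.001], [0.002, 0.003, -1.0]]
contact_force: [0.2, 0.3, -0.2]
gripper_width: 0.352
```

Request:
{"api": "arm_command", "payload": {
  "commands": [
    {"x": 0, "y": 1, "z": 0, "wx": 0, "wy": 0, "wz": 0, "hand": -0.3},
    {"x": 0, "y": 1, "z": 0, "wx": 0, "wy": 0, "wz": 0, "hand": -0.3},
    {"x": 0, "y": 1, "z": 0, "wx": 0, "wy": 0, "wz": 0, "hand": -0.3},
    {"x": 0, "y": 1, "z": 0, "wx": 0, "wy": 0, "wz": 0, "hand": -0.3},
    {"x": 0, "y": 1, "z": 0, "wx": 0, "wy": 0, "wz": 0, "hand": -0.3},
    {"x": 0, "y": 1, "z": 0, "wx": 0, "wy": 0, "wz": 0, "hand": -0.3},
    {"x": 0, "y": 1, "z": 0, "wx": 0, "wy": 0, "wz": 0, "hand": -0.3},
    {"x": 0, "y": 0.5, "z": 0, "wx": 0, "wy": 0, "wz": 0, "hand": -0.3},
    {"x": 0, "y": 0, "z": 0, "wx": 0, "wy": 0, "wz": 0, "hand": -0.3},
    {"x": 0, "y": 0, "z": 0, "wx": 0, "wy": 0, "wz": 0, "hand": -0.3}
  ]
}}

```text
clock: 13.35
eef_pos: [515.1, 256.3, 252.8]
ee_rot: [[0.201, 0.98, 0.01], [0.98, -0.201, 0.003], [0.005, 0.009, -1.0]]
contact_force: [-0.3, 0.7, 0.3]
gripper_width: 0.354
```

```bash
python3 - <<'E'
from h import *
import cv2
s=snapshot("scene");cv2.imwrite("pics/z10.png",cv2.resize(s[180:250,340:470],None,fx=6,fy=6,interpolation=cv2.INTER_CUBIC))
cv2.imwrite("pics/s10.png",s)
s=snapshot("top");cv2.imwrite("pics/z11.png",cv2.resize(s[190:290,400:530],None,fx=6,fy=6,interpolation=cv2.INTER_CUBIC)[:600])
E
```

```text
(no output)
```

View pics/z10.png

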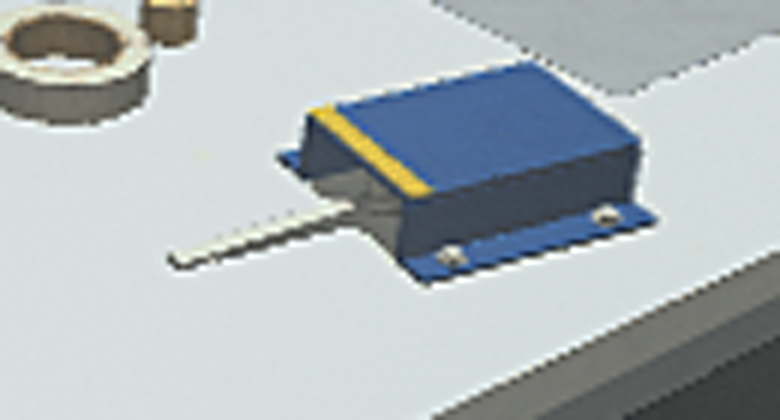

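View pics/z11.png

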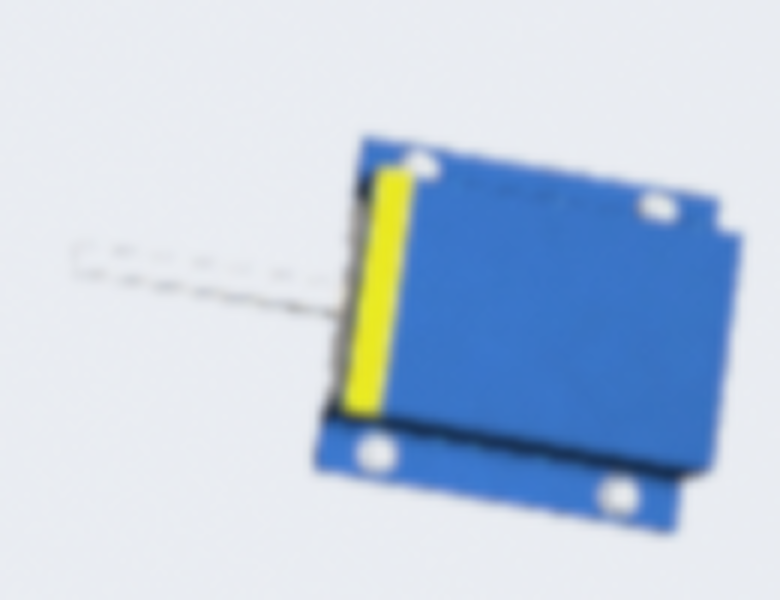

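View pics/s10.png

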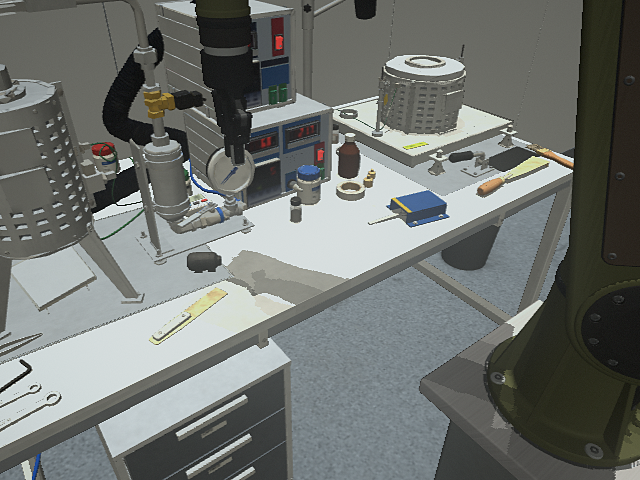

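The scoop's head is under the roof and the handle sticks out straight, with its end at top-zoom (75,260). The blade looks unmoved. Last check on depth and angle:

```bash
python3 - <<'E'
from h import *
d=np.array([-.198,-.98]);n=np.array([.98,-.198]);m=np.array([510,-152.3])
for nm,c,u,v,z in[("end","top",400+75/6,190+260/6,5),("near","top",400+330/6,190+297/6,8),("end","scene",340+172/6,180+260/6,5)]:
    r=ray(c,u,v,z)[:2]-m;print(c,nm,"out",-(r@d),"tip depth",173+r@d,"across",r@n)
q=sense();print(q["clock"],abs(q["qvel"]).max())
E
```

```text
top end out 80.48554187900311 tip depth 92.51445812099689 across -0.694382604813576
top near out 4.420642902249639 tip depth 168.57935709775035 across 0.5449977218178365
scene end out 82.01343057680032 tip depth 90.98656942319968 across -2.2421365246078433
13.45 0.005451379885354434
```

Both views give a tip depth of 91–92 mm (allowed 74–115) and an angle of about 0.02 rad. Handing in.

```bash
python3 -c "
from plant import *
print(hand_in())"
```

```text
the job is handed in; nothing more can be done
None
```

The steel scoop is put away: I pinched it by the handle, moved it head first through the striped mouth, released it and drew the arm clear. I carried it a few millimetres above the bench rather than sliding it, and lowered it about 2 mm once it was inside.

The last checks, taken before handing in at about 13.5 s of the 34 s allowed:
- **Depth:** the tip is about 92 mm inside by the top view and 91 mm by the scene view. Both are worked out from the visible handle end, because the head itself is hidden under the roof.
- **Alignment:** the handle end is 1 to 2 mm off the tunnel's centre line, and the handle is within about 0.02 rad of the tunnel's direction.
- **Lying flat:** the handle looks flat on the bench in the pictures. I did not measure the tilt.
- **Brass blade:** it looked unmoved in the last scene picture, and the arm never went near it at bench height. I did not measure its position.
- **Forces:** the readings at the end of each move stayed below about 2 N.

One measurement disagreed. Just before insertion, the scene view put the tip about 5 mm off centre, while the arm's own position said it was centred. The clearance was 15 mm each side, so I shifted only 2 mm and it went in without contact.

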